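# Poise the dispensing funnel over the empty candle jar

## Task

Take the steel dispensing funnel by its wooden handle, gripping it lightly, and lift it straight up out of its ring stand. Carry it upright over the crate of bottles and the filled jars, without knocking any jar, to the one jar in the tray that has no lid. Finish while still holding the funnel there, still and upright, its nozzle centred over the jar's open mouth and about 15 mm above the rim, touching nothing but the gripper.

Things in the scene. Friction and masses are not known exactly. Their poses are not given: they have to be found in the camera images.
- funnel_grip (a point): Grip point of the loose steel funnel (0.35 kg), on its upright square wooden handle: 20 x 20 mm, flat faces square to x and y, from 26 mm below this point to 22 mm above; z is up along the funnel's axis. Below it a thin bridge bar (14 mm wide, 90 mm along y) crosses the funnel's mouth, its top 26 mm below this point; a hard squeeze bends it: keep the grip force below 40 N.
- funnel_tip (a point): Lower end of the funnel's nozzle (16 mm across), on the funnel's axis, 145 mm straight below funnel_grip; z is up along the axis. Above it the cone widens to 78 mm, then a drum 92 mm across goes from 82 to 115 mm above this point (the open rim). Starts about 23 mm above the bench.
- stand_ring (a point): The funnel's fixed stand, on one side of the crate: a level steel ring (112 mm outside, 84 mm inside) on two posts; this point is the centre of the ring's top, 105 mm above the bench. The underside of the funnel's drum rests on it and the cone hangs inside with 3 mm of play, so the funnel must rise straight up by 90 mm before going sideways.
- jar_mouth (a point): The target: centre of the open mouth, at rim height, of the only jar without a lid. Amber glass, empty, loose, 70 mm across, 90 mm tall, mouth 58 mm inside; in any of six places (2 x 3, 92 mm apart) of a shallow aluminium tray on the other side of the crate. The rim is 94 mm above the bench.
- jar1_lid (a point): closed amber glass jar, already filled: 70 mm across, 92 mm tall with its flat metal lid (68 mm across); this point is the centre of the lid's top; loose, stands in the tray
- jar2_lid (a point): closed amber glass jar, already filled: 70 mm across, 92 mm tall with its flat metal lid (68 mm across); this point is the centre of the lid's top; loose, stands in the tray
- jar3_lid (a point): closed amber glass jar, already filled: 70 mm across, 92 mm tall with its flat metal lid (68 mm across); this point is the centre of the lid's top; loose, stands in the tray
- jar4_lid (a point): closed amber glass jar, already filled: 70 mm across, 92 mm tall with its flat metal lid (68 mm across); this point is the centre of the lid's top; loose, stands in the tray
- jar5_lid (a point): closed amber glass jar, already filled: 70 mm across, 92 mm tall with its flat metal lid (68 mm across); this point is the centre of the lid's top; loose, stands in the tray
- crate: Narrow open wooden crate with five dark bottles in a row, between the stand and the tray, fixed: 250 mm along its x, 56 mm along its y, the bottle tops 115 mm above the bench. Origin at the centre of its underside.
Mind the look-alikes: they are no part of the job. What is shaped like the part that bears jar1_lid but pink is not meant. What is shaped like the part that bears jar4_lid but green is not meant.

How it is judged:
By the outcome, as a careful person would: the job done as asked, in the order asked, and still so for the second after the job is handed in, while the arm keeps its last pose, push and grip.
It also fails if it takes over 42 s, if anything falls off the work surface, if the arm or the gripper's body presses on something with over 40 N, if the wrist force passes 120 N, or if a joint passes its speed limit or range.

## Robot

A 6-joint arm with a two-finger parallel gripper is mounted at the origin on the work surface. World frame = base frame: x ahead of the robot, y to its left, z up, the work surface at z = 0. Lengths are in m, angles in degrees, forces in N, time in s.
With the tool pointing down it reaches from about 0.375 to 0.75 m from the base axis. Payload 9 kg.
Tool frame: the origin (TCP) lies where the fingers leave the gripper's body, on its centre line; the fingertips stand 73 mm ahead of it and the grasp point (between the pads) lies 54 mm ahead of it (robot.tip_reach is the distance from the TCP to the fingertips, in m); z points along the fingers, y is the direction in which the jaws open and shut (so a half turn about z gives the same grasp; the last joint's range is limited). The gripper opens to 85 mm and grips with 20 to 120 N. Pads are 22 mm wide; open, the fingers measure 114 mm over their backs; the gripper's body (76 mm by 85 mm) begins 54 mm behind the grasp point. The pads swing forward as they close: fully open they stand 13 mm farther back than shut.
Start: joints at [55.938, 5.964, 5.575, 89.605, 0, 77.527], TCP at [0.221, 0.558, 0.304] pointing down, gripper open.
Joint ranges: [-171.21, 171.21], [-48.23, 106.86], [-62.78, 66.21], [-105.2, 120.99], [-86.42, 89.51], [-180, 180]. Speed limits (degrees/s): [127.2, 127.2, 147.25, 180, 180, 180].

## Interface

Orientations are given as [roll, pitch, yaw] about the fixed x, y, z axes, in that order (R = Rz(yaw) Ry(pitch) Rx(roll)).
In Python, from plant import robot gives the robot as it stands. Calls block until the motion is done:
- robot.move_pose(position, orientation): joint-space move of the TCP to a pose.
- robot.line_to(position, vel=0.15, rotation=None, guard=None): straight line of the TCP; rotation=None keeps the orientation; vel is the mean speed in m/s. With guard (N) it stops when the force on the tool has changed by that much, and returns True; else False.
- robot.goto_joints(angles): joint-space move.
- robot.set_gripper(opening): finger opening in m; the grip force is fixed at half the most; returns when the fingers have stopped.
- robot.pause(seconds).
- robot.ik(position, orientation): joint angles nearest the present ones, or None.
- robot.observe(): the state.
- robot.grab_frame(name): name is "scene" or "top" or "wrist"; returns the picture (384x512x3 uint8, blue, green, red); there is no depth.
- robot.get_calibration(name): a dict with "vertical_fov" (degrees; the focal length in pixels is half the picture's height over the tangent of half this angle, whatever the lens; pixels are square), "cx", "cy" (the principal point, pixels), "rvec" (rotation vector, rad) and "tvec" (3), from world to camera coordinates, as OpenCV has them. Camera axes: x right, y down, z forward; pixel columns grow to the right and rows downward; lengths in m; the calibration is good to about 2 mm. The wrist camera is an equidistant fisheye: a pixel r from the principal point sees the ray r / f radians off the axis. A picture is of the moment at which its call begins: read the wrist's pose just before it. get_calibration takes no time and is no camera call; for the wrist camera it gives the pose at the moment of the call.
A pose or a line that the arm cannot do raises robot.IKError and nothing moves.
- robot.job_done(): hands the job in, once; it reports no verdict.
The state is a dict: "time": time; "q": joint angles; "qvel": joint speeds; "joint_torque": joint torques, N m; "tool_pos": TCP position; "tcp_rot": TCP orientation; "ft_force": force on the tool from outside, world axes, zero at the start; "torque": the same for the moment, N m; "gripper_width": finger opening in m.
Only numpy, scipy, OpenCV 4.12 (cv2) and the standard library are available. Lean on these libraries where they do the work, as an engineer would, in place of code of your own. Each camera call takes 0.05 s, during which the arm holds its last target.

## Working session

There is one attempt and no reset: what is moved stays moved. The work goes in short steps, each a Python script; the robot and the scene stay as the last script left them, time stands still between calls to the robot, and variables do not carry over. Pictures are saved under pics/ and viewed, and the job is handed in when it is done.

```bash
ls; mkdir -p pics; python3 - <<'E'
from plant import robot
import cv2
for n in ["scene","top","wrist"]:
    c=robot.get_calibration(n); print(n,c)
    cv2.imwrite(f"pics/a_{n}.png",robot.grab_frame(n))
print(robot.observe())
E
```

```text
pics
scene {'vertical_fov': 51.39043724777234, 'cx': 256.3858224401543, 'cy': 196.08744936249795, 'rvec': array([ 1.34921396,  1.98086797, -1.02076457]), 'tvec': array([ 0.12191884, -0.20282388,  1.77012275])}
top {'vertical_fov': 52.7799833612496, 'cx': 256.2656151602203, 'cy': 192.38432418229144, 'rvec': array([ 2.01945193, -2.20259616,  0.24850303]), 'tvec': array([0.09368941, 0.54211072, 1.18767301])}
wrist {'vertical_fov': 65.70646984690485, 'cx': 255.80392535746608, 'cy': 191.5157488058107, 'rvec': array([-2.35872317, -1.60476554, -0.26964146]), 'tvec': array([-0.59936192, -0.04279599,  0.38087427])}
{'time': 0.15, 'q': array([ 5.59372680e+01,  5.99180220e+00,  5.53676258e+00,  8.96024030e+01,
       -3.48744765e-04,  7.75256646e+01]), 'qvel': array([ 0.03948345,  0.00839763,  0.11296144, -0.07818899, -0.04004004,
       -0.0101721 ]), 'joint_torque': array([ 2.62044683e-03, -5.57354128e+01,  5.04009032e+01,  1.23574983e-02,
       -3.04547666e-04,  1.93134213e-05]), 'tool_pos': array([0.22066648, 0.55776476, 0.30328513]), 'tcp_rot': array([-1.79943838e+02, -1.20672228e-02,  1.58411598e+02]), 'ft_force': array([ 0.51485263,  0.16042106, -0.45010322]), 'torque': array([ 0.00036675, -0.00126832, -0.00539773]), 'gripper_width': 0.08556039434422646}
```

View pics/a_scene.png

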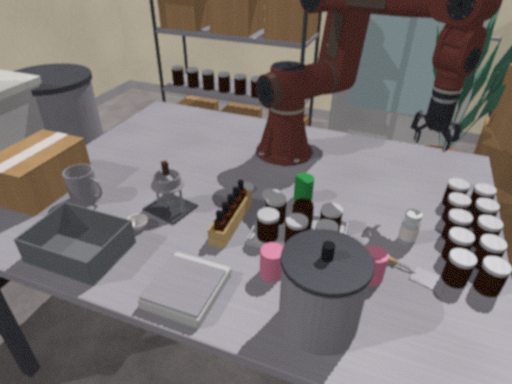

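View pics/a_top.png

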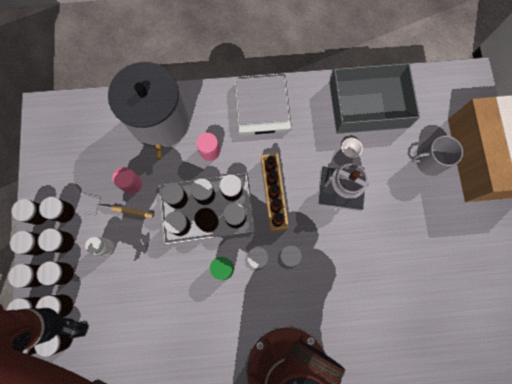

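View pics/a_wrist.png

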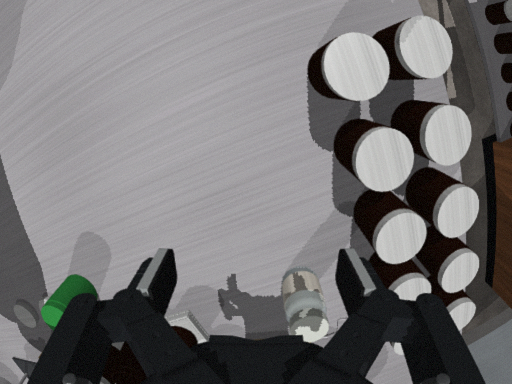

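The top view shows the tray at about (205,208), with the open jar near (206,219). The crate is at (274,190) and the funnel at (350,180). I'll enlarge these areas next.

```bash
cat > h.py <<'E'
import numpy as np, cv2
from plant import robot
def cam(n):
    c=robot.get_calibration(n); f=192/np.tan(np.radians(c['vertical_fov']/2))
    R=cv2.Rodrigues(np.array(c['rvec']))[0]; t=np.array(c['tvec']).ravel()
    return c,f,R,t
def ray(n,uv):
    c,f,R,t=cam(n)
    d=np.array([(uv[0]-c['cx'])/f,(uv[1]-c['cy'])/f])
    if n=='wrist':
        th=np.hypot(*d); v=np.array([*(d/th*np.sin(th)),np.cos(th)])
    else: v=np.array([*d,1.])
    return -R.T@t, R.T@v
def atz(n,uv,z):
    o,v=ray(n,uv); return o+v*(z-o[2])/v[2]
def proj(n,P):
    c,f,R,t=cam(n); p=R@np.array(P)+t
    if n=='wrist':
        r=np.hypot(p[0],p[1]); th=np.arctan2(r,p[2]); k=f*th/max(r,1e-9)
        return np.array([c['cx']+k*p[0],c['cy']+k*p[1]])
    return np.array([c['cx']+f*p[0]/p[2],c['cy']+f*p[1]/p[2]])
def crop(im,x0,y0,w,h,k,name):
    cv2.imwrite(name,cv2.resize(im[y0:y0+h,x0:x0+w],None,fx=k,fy=k,interpolation=cv2.INTER_CUBIC))
E
python3 - <<'E'
from h import *
im=cv2.imread('pics/a_top.png')
crop(im,150,165,110,80,7,'pics/b_tray.png')
crop(im,310,130,70,80,7,'pics/b_fun.png')
im=cv2.imread('pics/a_scene.png')
crop(im,140,150,70,80,7,'pics/b_sfun.png')
print(-cam('top')[2].T@cam('top')[3])
for n,uv,z in [('top',(206,219),.094),('top',(355,175),.19),('top',(274,190),.115)]: print(atz(n,uv,z))
E
```

```text
[0.27914436 0.07772881 1.27642688]
[0.47012867 0.20890841 0.094     ]
[ 0.54624302 -0.24105063  0.19      ]
[ 0.53867077 -0.00724945  0.115     ]
```

View pics/b_tray.png

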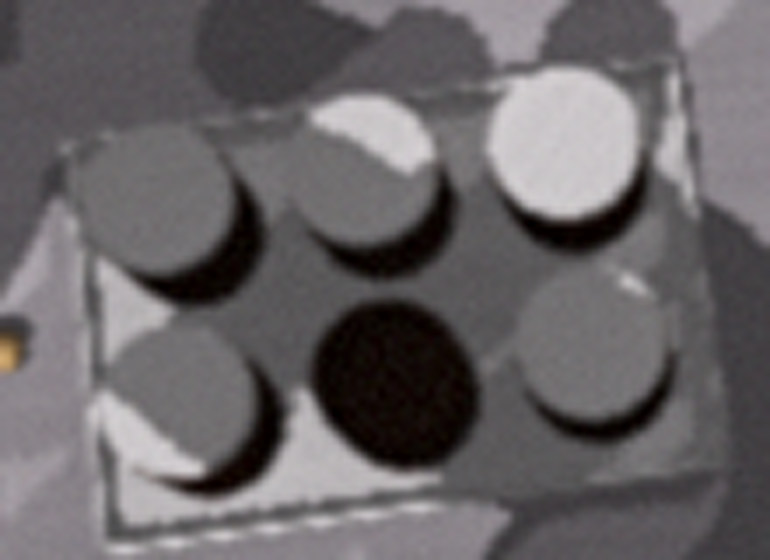

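View pics/b_fun.png

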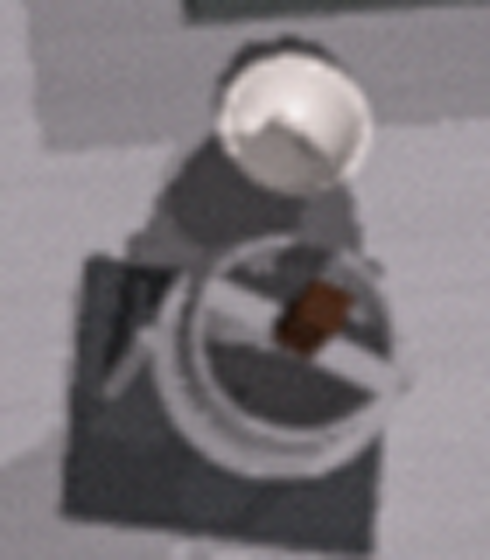

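View pics/b_sfun.png

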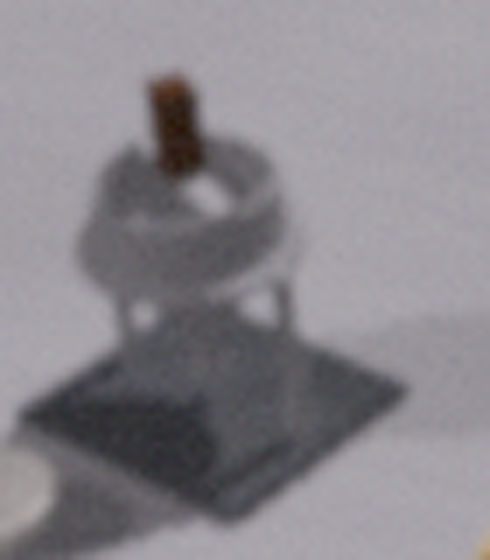

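The only uncovered jar is the middle one of the near row, with its mouth near (206.5,220) in the full top image. The funnel's bridge is turned roughly 28° in the image. set_gripper uses half the maximum force (about 60 N), so I'll check the interface for a way to grip more lightly.

```bash
python3 - <<'E'
from h import *
# top-image estimates
J=np.array([150+396/7,165+384/7])
print('jar',atz('top',J,.094))
lids={'a':(155,200),'b':(365,172),'c':(565,145),'d':(180,390),'e':(592,343)}
for k,(u,v) in lids.items(): print(k,atz('top',(150+u/7,165+v/7),.096))
# handle top face: grip height = .023+.145=.168, top .190
print('handle top',atz('top',(310+327/7,130+300/7),.190))
print('handle base',atz('top',(310+295/7,130+338/7),.142))
print('rim', atz('top',(310+292/7,130+335/7),.138))
# bridge line
a=atz('top',(310+208/7,130+300/7),.142);b=atz('top',(310+398/7,130+383/7),.142)
print('bridge',a,b,np.degrees(np.arctan2(b[1]-a[1],b[0]-a[0])),np.linalg.norm(b-a))
print('scene handle top ray closest:', atz('scene',(140+172/7,150+80/7),.19), atz('scene',(140+183/7,150+165/7),.142))
E
```

```text
jar [0.46731741 0.20731449 0.094     ]
a [0.55882032 0.30905826 0.096     ]
b [0.5635817  0.21519611 0.096     ]
c [0.56829443 0.12530137 0.096     ]
d [0.47252394 0.30158708 0.096     ]
e [0.47774659 0.12000124 0.096     ]
handle top [ 0.55222085 -0.24695743  0.19      ]
handle base [ 0.54856321 -0.2450162   0.142     ]
rim [ 0.55096125 -0.24504212  0.138     ]
bridge [ 0.56871693 -0.20969166  0.142     ] [ 0.52485067 -0.28656884  0.142     ] -119.70915987721479 0.08851186491504527
scene handle top ray closest: [ 0.55775746 -0.23877074  0.19      ] [ 0.55598768 -0.24050132  0.142     ]
```

The top view gives the funnel axis at about (0.551,-0.245), with the bridge at about 60° from world x. The jar mouth is at about (0.467,0.207), and the lid spacing agrees with the 92 mm grid. I'll go above the funnel with the jaws across the bridge and look through the wrist camera.

```bash
python3 - <<'E'
from h import *
from scipy.spatial.transform import Rotation as Ro
o=robot.observe(); c,f,R,t=cam('wrist')
T=Ro.from_euler('xyz',o['tcp_rot'],degrees=True).as_matrix()
print('cam in tool',T.T@(-R.T@t-o['tool_pos']),'axis',T.T@R.T@[0,0,1])
print(robot.ik([.551,-.245,.36],[180,0,-120]),robot.ik([.467,.207,.36],[180,0,-120]))
robot.move_pose([.551,-.245,.36],[180,0,-120])
o=robot.observe(); print(o['time'],o['tool_pos'],o['tcp_rot'],o['q'],o['ft_force'])
np.save('wc.npy',np.array([0]))
im=robot.grab_frame('wrist'); cv2.imwrite('pics/c_w.png',im)
for P in [(.551,-.245,.19),(.551,-.245,.138)]: print(proj('wrist',P))
E
```

```text
cam in tool [ 0.08479222 -0.00033472 -0.07028165] axis [-3.27951856e-01  7.30910613e-04  9.44694155e-01]
[-36.38299076   7.75630589  13.36488819  95.6085823    0.
 -96.38299076] [  9.20842942  -8.39643529  -2.73206052  95.66437477   0.
 -50.79157058]
3.2 [ 0.55121414 -0.24446555  0.36001029] [ 1.79999600e+02  6.00098897e-03 -1.19966486e+02] [-3.63310834e+01  7.75309929e+00  1.33624980e+01  9.56104619e+01
  5.91961682e-03 -9.63645974e+01] [ 0.40730017 -0.30710109 -0.33466554]
[255.55440886 192.48822844]
[255.56453855 175.60717333]
```

View pics/c_w.png

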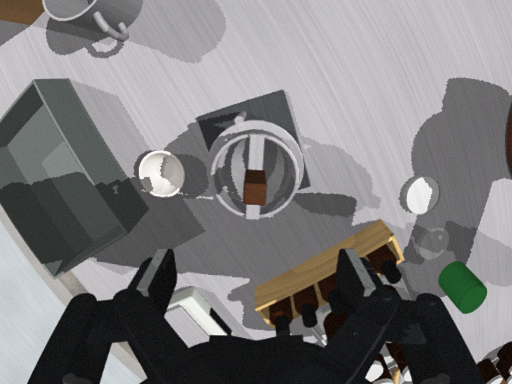

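```bash
python3 - <<'E'
from h import *
im=cv2.imread('pics/c_w.png'); crop(im,205,110,110,120,5,'pics/c_wc.png')
E
```

```text
(no output)
```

View pics/c_wc.png

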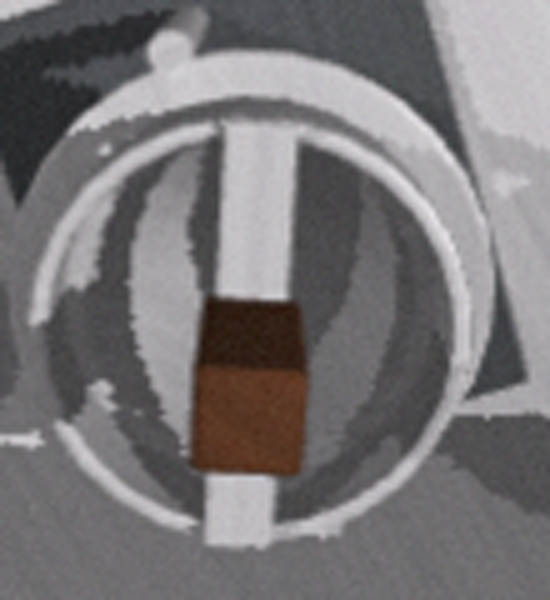

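The wrist crop shows the handle's top face with corners (196,365), (307,367), (300,474) and (190,468). The bridge centre line runs from (259,125) to (239,540).

```bash
python3 - <<'E'
from h import *
F=lambda u,v:(205+(u-2)/5,110+(v-2)/5)
C=np.array([atz('wrist',F(*p),.190) for p in [(196,365),(307,367),(300,474),(190,468)]])
print(C,C.mean(0)); 
for i in range(4):
    d=C[(i+1)%4]-C[i]; print(np.linalg.norm(d),np.degrees(np.arctan2(d[1],d[0])))
a,b=[atz('wrist',F(*p),.142) for p in [(259,125),(239,540)]]; d=a-b
print('bridge',a,b,(a+b)/2,np.linalg.norm(d),np.degrees(np.arctan2(d[1],d[0])))
for u in[(208,298),(300,300)]: print('base far edge',atz('wrist',F(*u),.142))
E
```

```text
[[ 0.55520027 -0.25766991  0.19      ]
 [ 0.53906965 -0.2479709   0.19      ]
 [ 0.54966383 -0.2315573   0.19      ]
 [ 0.56567436 -0.24206614  0.19      ]] [ 0.55240203 -0.24481606  0.19      ]
0.018822003664386838 148.98236131606933
0.019535683741994086 57.15972316220935
0.019151317198665713 -33.27971541817818
0.018793199465530375 -123.87164210963455
bridge [ 0.52891561 -0.28172434  0.142     ] [ 0.57645207 -0.20753477  0.142     ] [ 0.55268384 -0.24462956  0.142     ] 0.08811246392885269 -122.64944346850432
base far edge [ 0.55521615 -0.25649332  0.142     ]
base far edge [ 0.53943254 -0.24692544  0.142     ]
```

Both measurements agree: the axis is at (0.5525,-0.2447), the bridge is at 57.4°, and the sizes check out. The tool yaw will be -122.6. I'll test how the gripper follows commands in free air, then descend.

```bash
python3 - <<'E'
from h import *
t=lambda: robot.observe()['time']
for w in [.045,.040,.0395]:
    t0=t(); robot.set_gripper(w); print(w,robot.observe()['gripper_width'],t()-t0)
robot.move_pose([.5525,-.2447,.30],[180,0,-122.6])
print(robot.line_to([.5525,-.2447,.224],vel=.08,guard=6))
o=robot.observe(); print(o['time'],o['tool_pos'],o['tcp_rot'],o['ft_force'],o['gripper_width'])
cv2.imwrite('pics/d_w.png',robot.grab_frame('wrist')); cv2.imwrite('pics/d_s.png',robot.grab_frame('scene'))
im=cv2.imread('pics/d_s.png'); crop(im,120,110,120,120,5,'pics/d_sc.png')
E
```

```text
0.045 0.044739121175897165 0.4750000000000001
0.04 0.040234605154070756 0.2250000000000001
0.0395 0.039610119581855535 0.21669999999999945
False
5.6167 [ 0.55275341 -0.24486453  0.22469761] [-1.79941497e+02 -1.71253795e-03 -1.22599492e+02] [-0.33799861  0.06907907 -0.45274246] 0.03942156079064131
```

View pics/d_w.png

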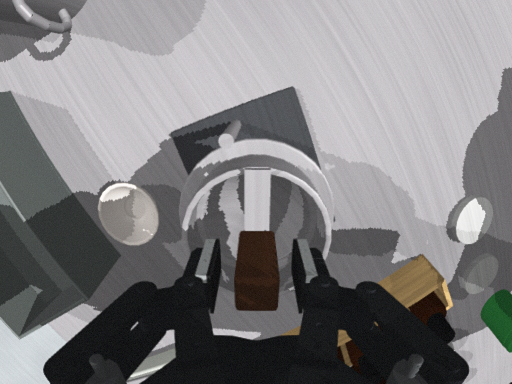

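View pics/d_sc.png

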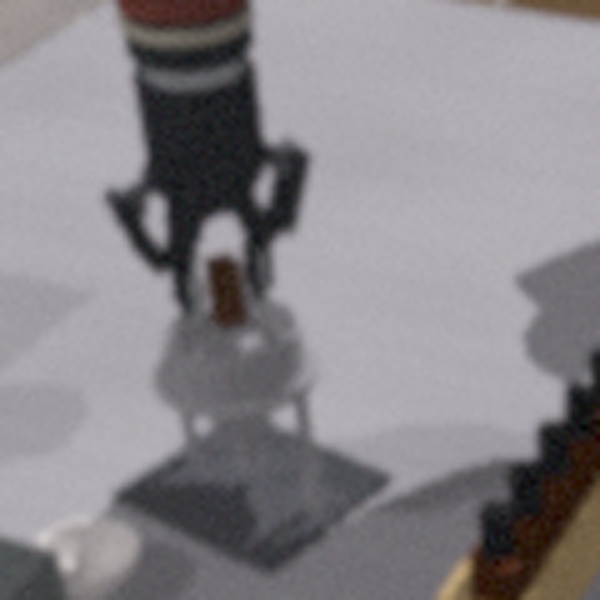

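The handle at about (257,270) is centred between the pads at 208 and 305, with the faces parallel. I'll close in small steps to find contact without reaching the full 60 N.

```bash
python3 - <<'E'
from h import *
for w in [.023,.021,.0200,.0195,.019]:
    robot.set_gripper(w); o=robot.observe()
    ws=[]
    for _ in range(4): robot.pause(.02); ws.append(robot.observe()['gripper_width'])
    o=robot.observe(); print(w,np.round(1000*np.mean(ws),2),o['time'],np.round(o['ft_force'],2),np.round(o['torque'],3))
E
```

```text
0.023 22.94 6.0917 [-0.13 -0.2  -0.69] [ 0.023 -0.003  0.03 ]
0.021 20.91 6.375 [0.08 0.11 0.59] [ 0.012 -0.045  0.008]
0.02 20.19 6.6583 [ 1.21 -0.82 -0.07] [-0.018 -0.041 -0.051]
0.0195 19.87 6.9417 [ 0.76 -0.18  0.77] [-0.074 -0.092  0.055]
0.019 19.74 7.225 [1.47 0.16 0.86] [-0.048 -0.113  0.064]
```

Contact is at about 20 mm, and the width now lags the command by 0.7 mm. I'll lift 5 mm and see whether the full weight (about 3.4 N) is carried.

```bash
python3 - <<'E'
from h import *
def st(m):
    F=[];W=[]
    for _ in range(6): robot.pause(.02); o=robot.observe(); F.append(o['ft_force']);W.append(o['gripper_width'])
    print(m,round(o['time'],2),np.round(o['tool_pos'],4),np.round(np.mean(F,0),2),round(1000*np.mean(W),2))
st('before'); im0=robot.grab_frame('wrist')
p=robot.observe()['tool_pos']
robot.line_to([.5525,-.2447,.230],vel=.03); st('up5')
im1=robot.grab_frame('wrist')
cv2.imwrite('pics/e.png',np.hstack([im0[120:340,130:380],im1[120:340,130:380]]))
E
```

```text
before 7.33 [ 0.5525 -0.2447  0.2241] [ 0.8  -0.52  0.96] 19.62
up5 7.83 [ 0.5524 -0.2446  0.2297] [ 0.09 -0.04 -3.69] 19.66
```

View pics/e.png

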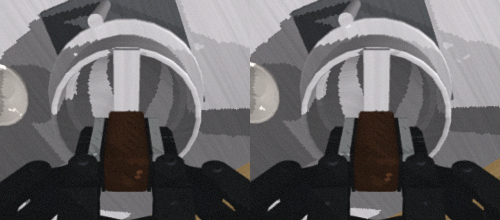

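The full 3.4 N is carried and the funnel stayed fixed in the jaws. I'll continue straight up.

```bash
cat >> h.py <<'E'
def st(m):
    F=[];W=[];T=[]
    for _ in range(6): robot.pause(.02); o=robot.observe(); F.append(o['ft_force']);W.append(o['gripper_width']);T.append(o['torque'])
    print(m,round(o['time'],2),np.round(o['tool_pos'],4),np.round(o['tcp_rot'],2),np.round(np.mean(F,0),2),np.round(np.mean(T,0),3),round(1000*np.mean(W),2))
E
python3 - <<'E'
from h import *
robot.line_to([.5525,-.2447,.27],vel=.06); st('a')
robot.line_to([.5525,-.2447,.37],vel=.08); st('b')
cv2.imwrite('pics/f_w.png',robot.grab_frame('wrist')); im=robot.grab_frame('scene'); crop(im,120,60,120,140,4,'pics/f_s.png')
E
```

```text
a 8.79 [ 0.5523 -0.2446  0.2694] [ 179.95    0.   -122.6 ] [ 0.27 -0.09 -3.69] [ 0.013  0.003 -0.004] 19.42
b 10.29 [ 0.5524 -0.2446  0.3694] [ 179.95    0.   -122.6 ] [ 0.03 -0.03 -3.22] [-0.022 -0.015  0.006] 19.67
```

View pics/f_w.png

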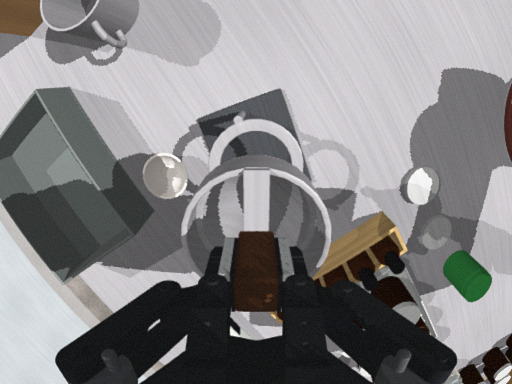

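View pics/f_s.png

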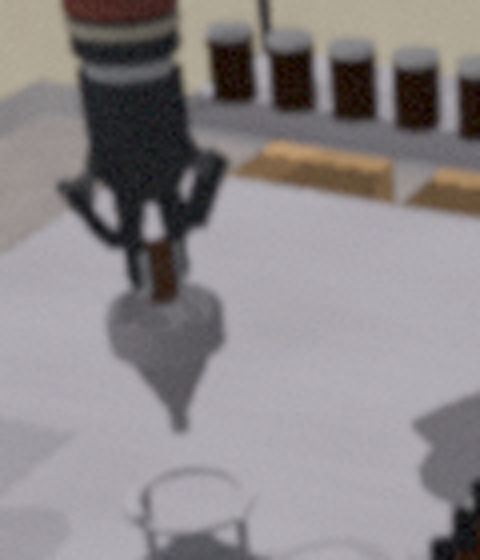

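The funnel is held upright, its nozzle well above the ring. The dark blob I picked for the open jar includes some of its near wall, so I'll refine the mouth centre. I'll fit a grid to the lids and overlay rim circles.

```bash
python3 - <<'E'
from h import *
from scipy.optimize import least_squares
at=lambda u,v,z:atz('top',(150+(u-3)/7,165+(v-3)/7),z)[:2]
L={(1,1):(155,200),(1,0):(365,172),(1,-1):(565,145),(0,1):(180,390),(0,-1):(592,343)}
P={k:at(*v,.096) for k,v in L.items()}
def m(p,k): 
    c,s=np.cos(p[2]),np.sin(p[2]); return p[:2]+.092*np.array([c*k[0]-s*k[1],s*k[0]+c*k[1]])
r=least_squares(lambda p:np.concatenate([m(p,k)-P[k] for k in P]),[.47,.21,0])
print('grid',r.x[:2],np.degrees(r.x[2]),np.round(r.fun*1000,1)); print('direct',at(388,374,.094))
th=np.linspace(0,2*np.pi,80)
for n,(x,y,w,h) in {'top':(150,165,110,80),'scene':(240,180,110,80)}.items():
    im=cv2.imread(f'pics/a_{n}.png'); k=7
    b=cv2.resize(im[y:y+h,x:x+w],None,fx=k,fy=k,interpolation=cv2.INTER_CUBIC)
    for key in list(L)+[(0,0)]:
        c=m(r.x,key); z=.094 if key==(0,0) else .096
        for R in ([.035,.029] if key==(0,0) else [.034]):
            q=np.array([(proj(n,(c[0]+R*np.cos(t),c[1]+R*np.sin(t),z))-[x,y])*k+3 for t in th])
            cv2.polylines(b,[q.astype(np.int32)],True,(0,255,255) if key==(0,0) else (0,255,0),1)
    cv2.imwrite(f'pics/g_{n}.png',b)
E
```

```text
grid [0.47452249 0.21294984] 2.623673481843069 [ 1.9 -1.3  1.4  0.7  0.8 -1.3 -3.7  2.  -0.5 -0.2]
direct [0.47350047 0.21179271]
```

View pics/g_top.png

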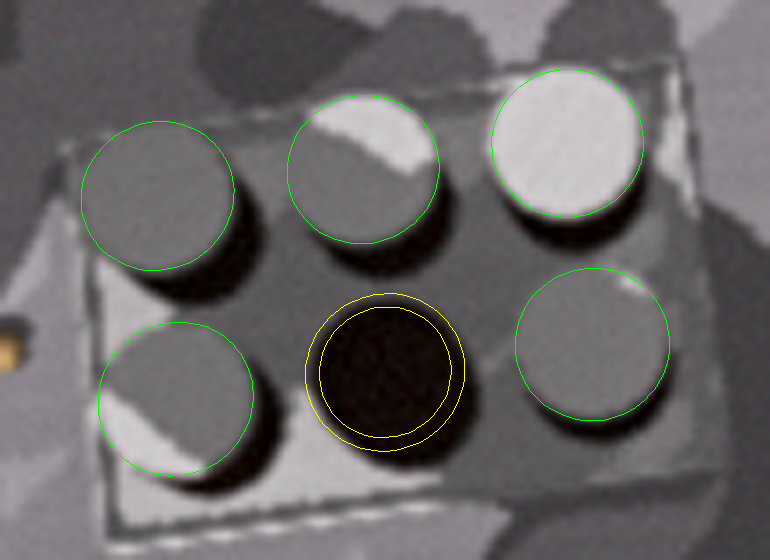

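View pics/g_scene.png

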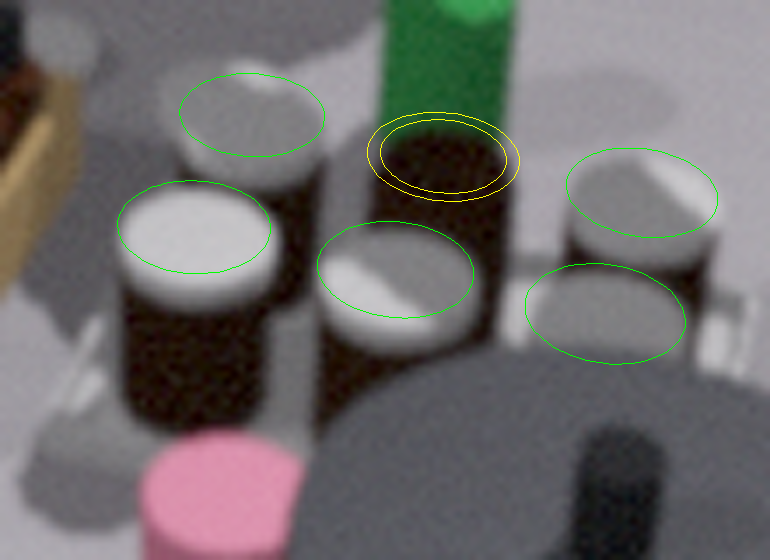

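In the top view the lids match the grid to about 2 mm. The jar mouth comes out at about (0.474,0.212). To check it up close, I'll carry over the crate and slightly past the jar so the wrist camera, on the -y side, can see the open mouth.

```bash
python3 - <<'E'
from h import *
print(robot.ik([.475,.36,.37],[180,0,-90]))
robot.line_to([.475,.36,.37],vel=.15,rotation=[180,0,-90]); st('over')
im=robot.grab_frame('wrist'); cv2.imwrite('pics/h_w.png',im)
p=proj('wrist',(.4745,.2125,.094)); print(p)
cv2.imwrite('pics/h_t.png',robot.grab_frame('top'))
E
```

```text
[ 24.59917495   6.83133696  13.42299952  96.59166256   0.
 -65.40082505]
over 14.71 [0.475  0.3599 0.3701] [-180.      0.    -90.01] [ 0.11  0.04 -3.41] [-0.024  0.009 -0.018] 19.75
[256.13040493  38.91543696]
```

View pics/h_w.png

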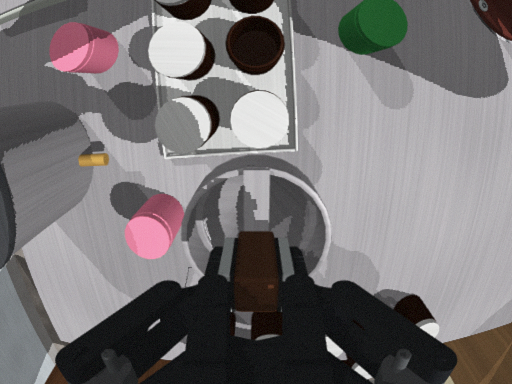

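```bash
python3 - <<'E'
from h import *
im=cv2.imread('pics/h_w.png'); x,y,w,h,k=210,5,90,80,7
b=cv2.resize(im[y:y+h,x:x+w],None,fx=k,fy=k,interpolation=cv2.INTER_CUBIC)
cv2.imwrite('pics/i0.png',b)
th=np.linspace(0,2*np.pi,80)
for R in (.035,.029):
    q=np.array([(proj('wrist',(.4745+R*np.cos(t),.2125+R*np.sin(t),.094))-[x,y])*k+3 for t in th]); cv2.polylines(b,[q.astype(np.int32)],True,(0,255,255),1)
cv2.imwrite('pics/i1.png',b)
E
```

```text
(no output)
```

View pics/i1.png

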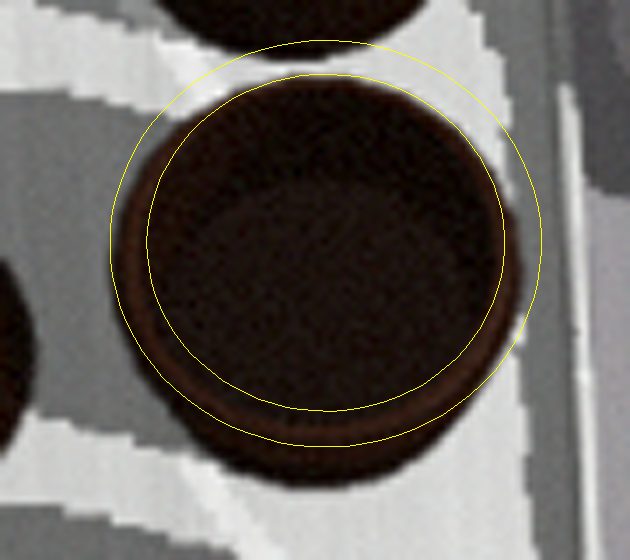

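```bash
python3 - <<'E'
from h import *
im=cv2.imread('pics/h_w.png'); x,y,w,h,k=145,0,150,155,5
at=lambda u,v,z:atz('wrist',(210+(u-3)/7,5+(v-3)/7),z)
print('ring outer c',at(319,259,.094)); 
print('ring edges x(118,520):',at(118,259,.094),at(520,259,.094),' y:',at(319,78,.094),at(319,443,.094))
print('inner',at(153,250,.094),at(490,250,.094),at(319,418,.094))
b=cv2.resize(im[y:y+h,x:x+w],None,fx=k,fy=k,interpolation=cv2.INTER_CUBIC)
th=np.linspace(0,2*np.pi,80);c,s=np.cos(np.radians(2.62)),np.sin(np.radians(2.62))
for key in [(1,1),(1,0),(0,1),(0,0)]:
    C=np.array([.4745,.2129])+.092*np.array([c*key[0]-s*key[1],s*key[0]+c*key[1]])
    z=.096 if any(key) else .094
    q=np.array([(proj('wrist',(C[0]+.034*np.cos(t),C[1]+.034*np.sin(t),z))-[x,y])*k+2 for t in th]); cv2.polylines(b,[q.astype(np.int32)],True,(0,0,255),1)
cv2.imwrite('pics/j.png',b)
E
```

```text
ring outer c [0.47561121 0.21571356 0.094     ]
ring edges x(118,520): [0.50822007 0.21517736 0.094     ] [0.44301474 0.21518388 0.094     ]  y: [0.47563238 0.18417423 0.094     ] [0.47559422 0.24683083 0.094     ]
inner [0.50251675 0.21380214 0.094     ] [0.44790259 0.2137854  0.094     ] [0.47559627 0.24263987 0.094     ]
```

View pics/j.png

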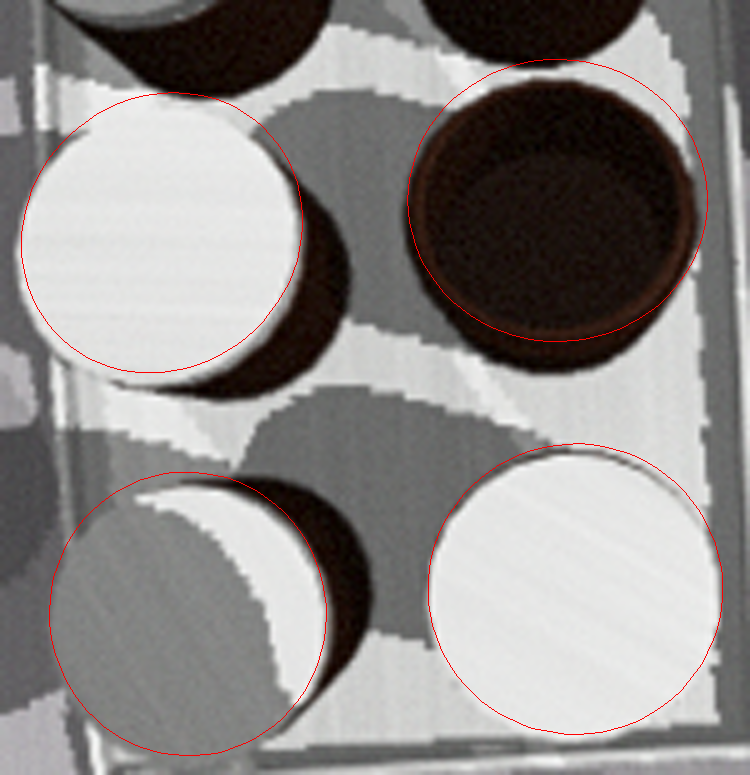

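View pics/i0.png

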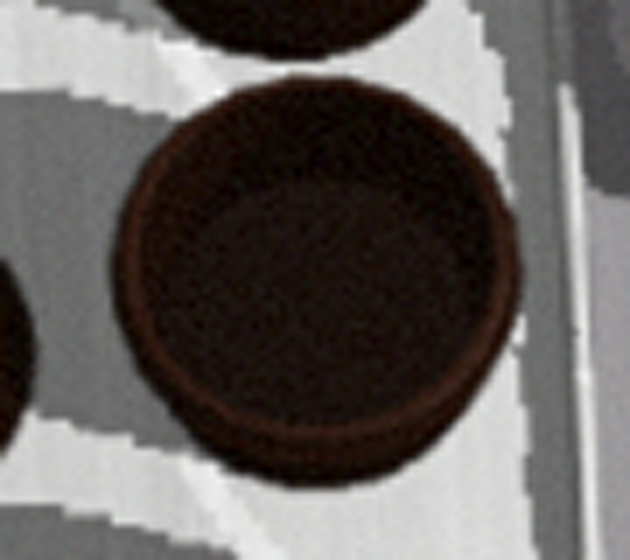

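The wrist view shows the open rim clearly, with an outer edge of about 64 mm centred at (0.4756,0.2157). The top-view estimate is (0.4745,0.2125). I'll use the mean (0.475,0.2145). The TCP height for a tip at 0.109 is 0.310.

```bash
python3 - <<'E'
from h import *
robot.line_to([.475,.2145,.37],vel=.12); st('above')
robot.line_to([.475,.2145,.310],vel=.05,guard=5); robot.pause(.3); st('down')
for n,(x,y,w,h) in {'top':(140,140,120,110),'scene':(230,60,120,180)}.items():
    im=robot.grab_frame(n); k=6 if n=='top' else 4
    b=cv2.resize(im[y:y+h,x:x+w],None,fx=k,fy=k,interpolation=cv2.INTER_CUBIC); cv2.imwrite(f'pics/k_{n}_raw.png',b)
    for P,c in [((.475,.2145,.109),(0,0,255)),((.475,.2145,.094),(0,255,255)),((.475,.2145,.254),(0,255,0))]:
        q=(proj(n,P)-[x,y])*k; print(n,P,q); cv2.circle(b,tuple(int(v) for v in q),3,c,-1)
    cv2.imwrite(f'pics/k_{n}.png',b)
cv2.imwrite('pics/k_w.png',robot.grab_frame('wrist'))
E
```

```text
above 16.27 [0.4749 0.215  0.3699] [ 1.7999e+02  1.0000e-02 -8.9960e+01] [-0.22  0.17 -3.36] [ 0.017  0.014 -0.011] 19.79
down 18.02 [0.475  0.2145 0.31  ] [-180.    0.  -90.] [-0.15 -0.13 -3.53] [ 0.008  0.008 -0.008] 19.67
top (0.475, 0.2145, 0.109) [380.86090355 461.03320896]
top (0.475, 0.2145, 0.094) [384.56275899 465.57068794]
top (0.475, 0.2145, 0.254) [339.68602863 410.56388821]
scene (0.475, 0.2145, 0.109) [294.69829604 552.9431387 ]
scene (0.475, 0.2145, 0.094) [293.22579254 568.07973366]
scene (0.475, 0.2145, 0.254) [310.02327783 395.41003777]
```

View pics/k_scene.png

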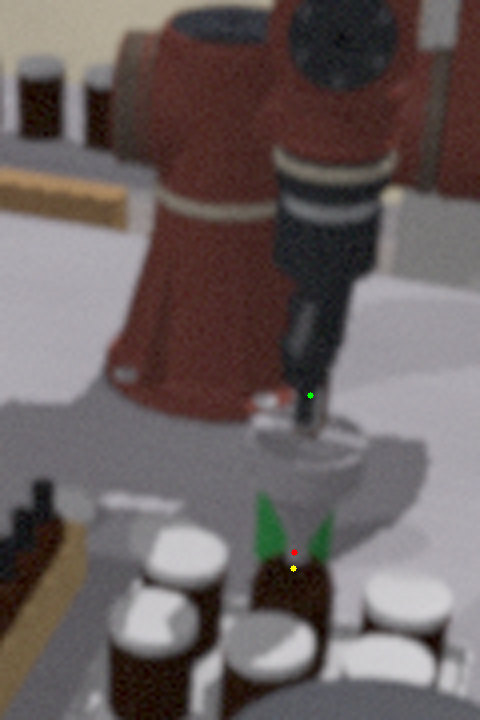

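View pics/k_top.png

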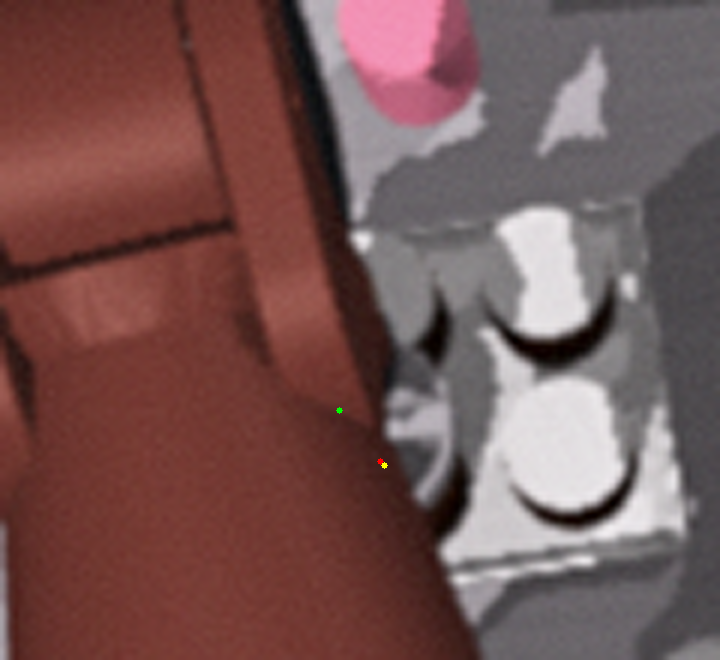

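View pics/k_w.png

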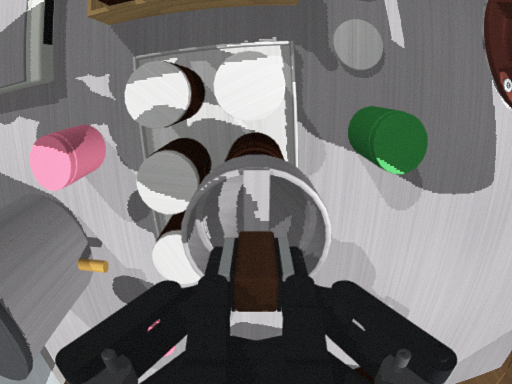

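```bash
python3 - <<'E'
from h import *
im=cv2.imread('pics/k_scene_raw.png'); b=cv2.resize(im[380:640,210:400],None,fx=3,fy=3,interpolation=cv2.INTER_CUBIC)
b=cv2.convertScaleAbs(b,alpha=1.5,beta=20); b=b[:600]
cv2.imwrite('pics/l.png',b); th=np.linspace(0,2*np.pi,80)
for r,z,col,C in [(.032,.094,(0,255,255),(.475,.2145)),(.029,.094,(0,200,200),(.475,.2145)),(.008,.109,(0,0,255),(.475,.2145)),(.046,.224,(0,255,0),(.475,.2145)),(.046,.191,(0,255,0),(.475,.2145))]:
    q=np.array([(((proj('scene',(C[0]+r*np.cos(t),C[1]+r*np.sin(t),z))-[230,60])*4+1.5-[210,380])*3) for t in th]); cv2.polylines(b,[q.astype(np.int32)],True,col,1)
cv2.imwrite('pics/l1.png',b)
E
```

```text
(no output)
```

View pics/l.png

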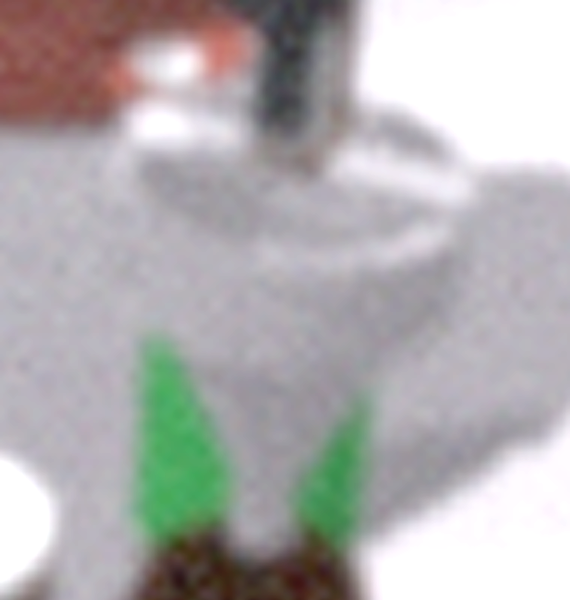

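View pics/l1.png

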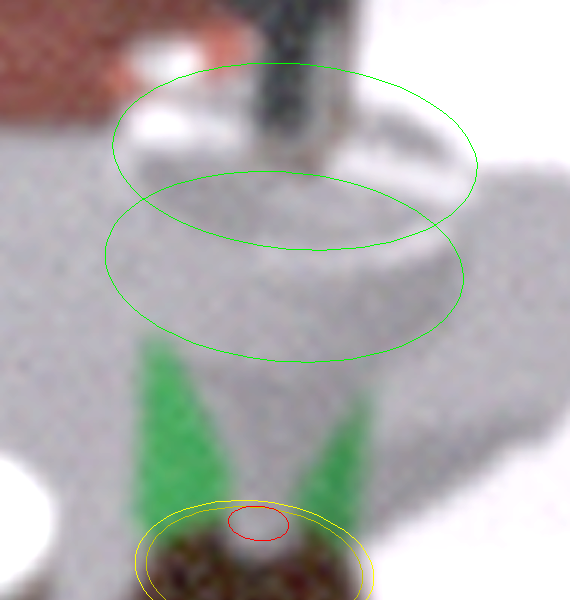

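The nozzle is seen over the dark mouth in the scene view. Handle and pads are unchanged in the wrist view, so there has been no slip. The only load is the funnel's own weight, and the torques are near zero. I'll check that it's still and hand in.

```bash
python3 - <<'E'
from h import *
st('final'); print(np.abs(robot.observe()['qvel']).max())
robot.job_done()
E
```

```text
final 18.27 [0.475  0.2145 0.31  ] [180.   0. -90.] [ 0.21  0.1  -3.24] [-0.023  0.028 -0.017] 19.49
0.058879369007766434
the job is handed in; nothing more can be done
```

I gripped the funnel by its handle and lifted it 145 mm straight up. I carried it over the crate and jars, and handed the job in at 18.3 s with the funnel held over the open jar.

**Grip:** I closed the jaws in small steps and stopped at a 19.0 mm command on the 20 mm handle. The aim was to stay below the gripper's fixed force of about 60 N. The robot doesn't report grip force, so I couldn't confirm it stayed under 40 N. The handle looked the same between the pads before and after the carry, so I saw no slip.

**Final checks:**
- **Load and stillness:** the arm was still and the tool exactly vertical. The only load was the funnel's weight, about 3.3 N, and moments were close to zero.
- **Position:** the TCP was at (0.475, 0.2145, 0.310). By the given sizes that puts the nozzle 15 mm above the rim.

**Disagreements:**
- **Jar mouth position:** the top and wrist cameras differed by about 3 mm, so I used the mean.
- **Scene camera:** after allowing for its roughly 1 px bias, the jar's far rim still appeared 1–1.5 px lower than predicted. That could mean a few mm more gap, or up to about 9 mm of offset in x. I trusted the other two cameras, which agreed on x to within 2 mm.
- **Rim width:** the open rim looked about 64 mm across, not 70 mm. I took this to be a narrower neck.

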